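Unlock the stockroom key box and hold it unlocked

ROBOT

A 7-joint arm with a two-finger parallel gripper is mounted at the origin on the work surface. World frame = base frame: x ahead of the robot, y to its left, z up, the work surface at z = 0. Lengths are in m, angles in rad, forces in N, time in s.
With the tool pointing down it reaches from about 0.425 to 0.925 m from the base axis. Payload 6.8 kg.
Tool frame: the origin (TCP) lies on the mounting face of the last link; the fingertips stand 173 mm ahead of it and the grasp point (between the pads) lies 155 mm ahead of it; z points along the fingers, y is the line along which they close (so a half turn about z gives the same grasp; the last joint's range is limited). The gripper opens to 85 mm and grips with 20 to 120 N. Pads are 22 mm wide; open, the fingers measure 114 mm over their backs; the gripper's body (76 mm by 85 mm) begins 54 mm behind the grasp point. The pads swing forward as they close: fully open they stand 13 mm farther back than shut.
Start: joints at [-1.27, 0.477, 0.022, 1.555, -0.011, 1.109, -0.083], TCP at [0.268, 0.619, 0.405] pointing down, gripper open.
Joint ranges: [-2.96, 2.96], [-0.34, 2.1], [-1.41, 1.46], [0.24, 2.44], [-1.37, 4.51], [0.17, 1.92], [-2.96, 2.96]. Speed limits (rad/s): [2.39, 2.39, 3.14, 3.14, 3.14, 3.14, 3.14].

INTERFACE

Orientations are given as a unit quaternion [w, x, y, z].
In Python, from station import bot gives the robot as it stands. The module is installed in compiled form; this text tells all that it offers.
- The arm moves only by the shell command python3 -m pendant 'ROWS' [FORCE]. ROWS is JSON, a list of rows, each a list of 5 numbers: the finger opening in m, from 0 to 0.0854, then the shift along the tool's x, y, z in m, then the turn about the tool's z in degrees. In form: [[jaw, x, y, z, yaw], ...]. A call has 1 to 12 rows; each row shifts and turns the commanded pose from where the row before left it, along the tool's axes as they then stand; what a row does not reach is not made up. A row lasts 1/12 s, in which the tool goes at most 41.7 mm and 7.16 degrees, less where a joint would pass 70% of its speed; a pose out of reach is approached as far as the arm can. A call with a gripper value outside its range is refused whole. The fingers move at their own pace and stop on an object; FORCE is the grip in N (left out, the last holds). Time passes only in rows, so rows that do not move let the fingers close. It gives the time, the measured TCP pose, the force, the opening and the grip force at its end, in the units of the state.
- bot.get_obs(): the state, without advancing time (a new reading comes with each control period).
- bot.read_camera(name): name is "side" or "top" or "wrist"; returns (picture, depth): 384x512x3 uint8, blue, green, red; 384x512 float32, m along the optical axis (not along the pixel's ray), 0 where there is no reading.
- bot.camera_model(name): a dict with "intrinsics" (3x3 intrinsics, pixels), "R" (3x3) and "t" (3): a world point X has camera coordinates R X + t. Camera axes: x right, y down, z forward; pixel columns grow to the right and rows downward; lengths in m; the calibration is good to about 2 mm. A picture is of the moment at which its call begins: read the wrist's pose just before it. camera_model takes no time and is no camera call; for the wrist camera it gives the pose at the moment of the call.
- bot.hand_in(): hands the job in; it is judged then, once.
Trained networks look in the newest picture that a camera, given by its name, has taken for a name from the list of things; names that differ only in an ending like _2 or _b are one class to them, and where a whole thing is asked for, a point or a joint stands for the part that bears it (a point fixed in the world has none). Each returns a list of dicts, best first, with "score" (0 to 1); they miss things now and then, are a little off and sometimes report something else, mostly with a low value. They report only what shows in the picture. A call takes as long as a camera call. They do not tell look-alikes from the thing itself.
- bot.boxes_of(name, camera): "at" ([column, row] in pixels, amid what is visible of it).
- bot.trace(name, camera): "mask" (384x512 bool, what is visible of it) and "at" ([column, row] in pixels, amid what is visible of it).
- bot.pinpoint(name, camera): "at" ([column, row] in pixels: a listed point, or the origin of a listed thing).
The state is a dict: "t": time; "q": joint angles; "joint_vel": joint speeds; "joint_torque": joint torques, N m; "eef_pos": TCP position; "tool_rot": TCP orientation; "contact_force": force on the tool from outside, world axes, zero at the start; "torque": the same for the moment, N m; "gripper_width": opening from 0.0 (shut) to 1.0 (fully open); "grasp_force": force on a finger pad.
Only numpy, scipy, OpenCV 4.12 (cv2) and the standard library are available. Lean on these libraries where they do the work, as an engineer would, in place of code of your own. Each camera call takes 0.05 s, during which the arm holds its last target. There are 200 camera calls.

TASK

Take the blue-headed key out of the wooden key stand and push it fully home in the lock on top of the grey steel box; it sticks on a pin part-way in and only goes on if you rock it some 20 degrees clockwise and back while pushing. Once it is home, turn it a quarter turn clockwise (seen from above), up to its stop, and keep holding it turned against the lock's return spring: finish with the key still gripped in the lock and the bolt drawn back. Leave the other two keys in the stand and do not shift the bowl or the carton.

Things in the scene. Friction and masses are not known exactly. Their poses are not given: they have to be found in the camera images.
- key_blue_grip (a point): Key to use; centre of its blue head: 10 mm thick (x), 34 wide (y), 48 tall (z up); fingers close along x. Steel blade straight down from the head's underside: 6 mm thick (x), 14 wide (y), 30 long, tapered to about 8 wide over the last 8 mm; tip 54 mm below this point. 50 g. Same both ways round (half turn about z). Starts blade down in one of the stand's slots, head on the stand's top.
- keyway (a point): Centre of the key slot's mouth in the flat top of the brass lock plug (32 mm square), 104 mm above the desk; turns with the plug, z up. Slot: 7.6 mm (x) by 16 (y, takes the blade's width), 40 deep, mouth bevelled 4 mm at 45 degrees. A sprung pin 11 mm down drags (under 15 N); one 18 mm down blocks the tip until the plug is rocked 0.2 rad. Home: key head's centre 24 mm above this point.
- plug (a joint): Turn of the lock plug, rad: 0 at rest, pi/2 at its stop, clockwise seen from above. A light spring (0.13 N m at the stop) turns it back. The key has 0.1 to 0.2 rad of play in the slot. To pass the sticky pin, rock the key 0.35 rad (20 degrees) clockwise and back, pushing down lightly meanwhile. Then turn the key 100 to 105 degrees, plug at the stop; this draws back the bolt 20 mm.
- lockbox: Grey steel box fixed on the desk, 220 mm (x) x 160 (y) x 90 tall, origin at the centre of its underside. The lock sits in a round steel collar in the middle of its lid; bolt and keeper on the lid's +x side, up to 107 mm above the desk. At rest the keyway's axes are parallel to the box's.
- stand: Wooden key stand fixed on the desk, 60 mm (x) x 190 mm (y) x 45 mm tall, origin at the centre of its underside, with three through slots (8 x 16 mm, the long side along y) 60 mm apart along y. Each holds one key, the heads in line with the stand's y axis.
- key_yellow_grip (a point): Key of the same shape with a yellow head; centre of its head. Standing beside the others in the stand; leave it there.
- key_black_grip (a point): Key of the same shape with a black head; centre of its head. Standing beside the others in the stand; leave it there.
- bowl: Blue plastic bowl, 120 mm across, 55 mm tall, origin under its centre. Leave it alone.
- carton_mid (a point): Small brown carton 60 x 90 x 50 mm, its centre. Leave it alone.
Not all that is in view belongs to the job. Of the things that look like the stand, take the one that is farthest to the robot's left at the start.

How it is judged:
By the outcome, as a careful person would: the job done as asked, in the order asked, and still so for the second after the job is handed in, while the arm keeps its last pose, push and grip.
It also fails if it takes over 51 s, if anything falls off the work surface, if the arm or the gripper's body presses on something with over 40 N, if the wrist force passes 120 N, or if a joint passes its speed limit or range.

## Working session

There is one attempt and no reset: what is moved stays moved. The work goes in short steps, Python scripts to look and compute and a shell command to move; the robot and the scene stay as the last step left them, time stands still between calls to the robot, and variables do not carry over. Pictures are saved under pics/ and viewed, at most 10 in all, crops included, and the job is handed in when it is done.

```bash
mkdir -p pics; cat > h.py <<'E'
from station import bot
import numpy as np, cv2
from scipy.spatial.transform import Rotation as Ro
def ray(cam,px,M=None):
    M=M or bot.camera_model(cam); K,R,t=map(np.array,(M["intrinsics"],M["R"],M["t"]))
    d=R.T@np.linalg.solve(K,[px[0],px[1],1.]); return -R.T@t,d
def at_z(cam,px,z,M=None):
    o,d=ray(cam,px,M); return o+d*(z-o[2])/d[2]
def at_d(cam,px,D,M=None):
    o,d=ray(cam,px,M); return o+d*D[int(px[1]),int(px[0])]
def tool():
    s=bot.get_obs(); w=s["tool_rot"]; return np.array(s["eef_pos"]),Ro.from_quat([w[1],w[2],w[3],w[0]]).as_matrix(),s
E
python3 - <<'E'
from h import *
np.set_printoptions(precision=4,suppress=True)
p,R,s=tool(); print(s["t"],p,R)
ims=[]
for c in("side","top"):
    im,D=bot.read_camera(c); cv2.imwrite(f"pics/{c}0.png",im)
    for n in("key_blue_grip","key_yellow_grip","key_black_grip","keyway","stand","lockbox","bowl","carton_mid"):
        for r in bot.pinpoint(n,c)[:3]:
            a=r["at"]
            try: P=at_d(c,a,D)
            except Exception: P=None
            print(c,n,np.round(r["score"],2),np.round(a,1),P)
    ims.append(im)
cv2.imwrite("pics/both0.png",cv2.resize(np.hstack(ims),(800,300)))
print(bot.get_obs()["t"])
E
```

```text
0.0 [0.2682 0.6191 0.4037] [[-0.9176  0.3974 -0.0006]
 [ 0.3974  0.9176 -0.0017]
 [-0.0001 -0.0018 -1.    ]]
side key_blue_grip 0.53 [251.  232.3] [ 0.4959 -0.2584  0.0624]
side key_yellow_grip 0.72 [252.9 229.3] [ 0.4982 -0.264   0.0763]
side key_yellow_grip 0.41 [242.7 215. ] [ 0.5203 -0.1658  0.042 ]
side key_black_grip 0.19 [246.4 233. ] [ 0.4943 -0.2362  0.0427]
side keyway 0.46 [199.8 138.7] [0.5493 0.1857 0.0878]
side stand 0.92 [197.3 294.1] [ 0.2951 -0.3694  0.0443]
side stand 0.89 [248.6 369.9] [ 0.3077 -0.5963  0.0409]
side stand 0.75 [304.1 291.1] [ 0.5188 -0.4764  0.0431]
side lockbox 0.9 [198.4 163.5] [0.5072 0.1057 0.0535]
side lockbox 0.18 [251.1 229.8] [ 0.497  -0.2568  0.0693]
side bowl 0.56 [292.9 195.5] [ 0.7055 -0.1337  0.021 ]
side bowl 0.5 [250.2 226.4] [ 0.5011 -0.2443  0.0696]
side carton_mid 0.69 [318.8 222. ] [ 0.6856 -0.2932  0.0477]
top key_blue_grip 0.37 [295.9 191.7] [ 0.4997 -0.2428  0.0983]
top key_yellow_grip 0.37 [275.9 188.2] [ 0.5131 -0.1886  0.0834]
top key_yellow_grip 0.32 [242.  117.9] [ 0.74   -0.095   0.0093]
top key_black_grip 0.48 [255.9 181. ] [ 0.5333 -0.1338  0.0945]
top keyway 0.57 [139.  181.2] [0.5424 0.1912 0.0958]
top stand 0.88 [360.8 178.3] [ 0.5399 -0.4334  0.0437]
top stand 0.75 [274.7 188.5] [ 0.5122 -0.1853  0.0841]
top stand 0.68 [325.4 263.7] [ 0.3007 -0.3227  0.0304]
top lockbox 0.73 [150.2 184.2] [0.5327 0.1593 0.098 ]
top lockbox 0.25 [295.3 190.5] [ 0.5041 -0.2418  0.0907]
top bowl 0.84 [242.1 119.5] [ 0.7366 -0.0949  0.0038]
top carton_mid 0.59 [303.3 130.3] [ 0.6854 -0.2743  0.0476]
0.9
```

View pics/top0.png

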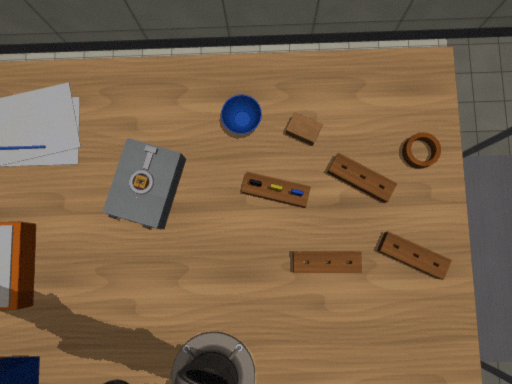

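View pics/side0.png

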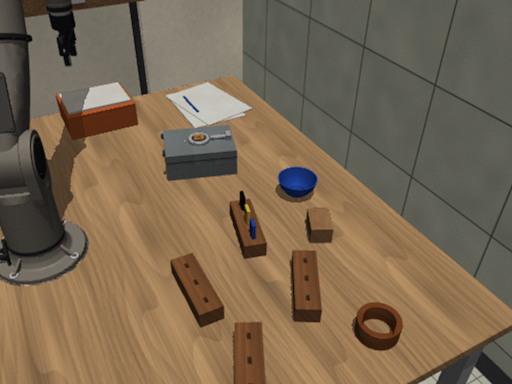

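The top picture shows four stand-like boards at (275,190), (361,178), (327,262) and (414,255). The one farthest left is (275,190), which also holds the keys: black (256,182), yellow (276,188), blue (296,192). The lock is at (141,182) with its bolt toward (150,152). The side view agrees. I'll check the choice in a close crop and plan the first leg, past the lock.

```bash
cat >> h.py <<'E'
def plan(target,ang=None,n=None,step=.038):
    """rows to bring TCP to target with tool y at world angle ang (deg, mod 360)"""
    p,R,s=tool(); d=np.array(target)-p; th=np.degrees(np.arctan2(R[1,1],R[0,1]))
    yaw=0 if ang is None else (th-ang+180)%360-180
    n=n or int(max(np.ceil(np.linalg.norm(d)/step),np.ceil(abs(yaw)/7)))
    out=[]
    for i in range(n):
        l=R.T@(d/n); out.append([round(float(x),4) for x in l]+[round(yaw/n,2)])
        R=R@Ro.from_euler('z',yaw/n,degrees=True).as_matrix()
    print("yaw",round(yaw,2),"n",n); print(out)
E
python3 - <<'E'
from h import *
np.set_printoptions(precision=4,suppress=True)
p,R,s=tool(); M=bot.camera_model("wrist"); Rc=np.array(M["R"]); print("cam in tool",R.T@(-Rc.T@M["t"]-p),"cam z in tool",R.T@Rc[2])
im=cv2.imread("pics/top0.png"); 
a=cv2.resize(im[165:215,230:320],None,fx=8,fy=8,interpolation=cv2.INTER_CUBIC)
cv2.imwrite("pics/crop.png",a)
plan([.5,.19,.405],-17)
E
```

```text
cam in tool [ 0.0768 -0.0003  0.0313] cam z in tool [-0.2979 -0.      0.9546]
yaw 83.58 n 13
[[-0.0295, -0.0232, -0.0, np.float64(6.43)], [-0.0319, -0.0198, -0.0, np.float64(6.43)], [-0.0339, -0.0161, -0.0, np.float64(6.43)], [-0.0355, -0.0122, -0.0, np.float64(6.43)], [-0.0366, -0.0081, -0.0, np.float64(6.43)], [-0.0373, -0.004, -0.0, np.float64(6.43)], [-0.0375, 0.0002, -0.0, np.float64(6.43)], [-0.0373, 0.0044, -0.0, np.float64(6.43)], [-0.0365, 0.0086, -0.0, np.float64(6.43)], [-0.0353, 0.0126, -0.0, np.float64(6.43)], [-0.0337, 0.0165, -0.0, np.float64(6.43)], [-0.0317, 0.0202, -0.0, np.float64(6.43)], [-0.0292, 0.0236, -0.0, np.float64(6.43)]]
```

View pics/crop.png

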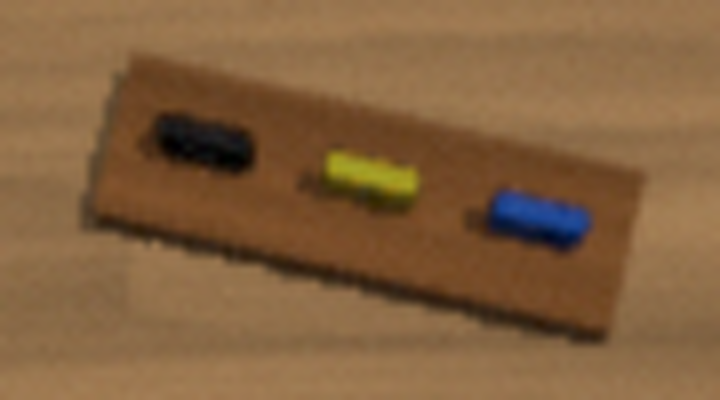

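The crop shows the stand with black (205,140), yellow (370,178) and blue (540,218) heads, so the choice holds. Setting out over the lock first.

```bash
python3 -m pendant '[[0.085,-0.0295,-0.0232,0,6.43],[0.085,-0.0319,-0.0198,0,6.43],[0.085,-0.0339,-0.0161,0,6.43],[0.085,-0.0355,-0.0122,0,6.43],[0.085,-0.0366,-0.0081,0,6.43],[0.085,-0.0373,-0.004,0,6.43],[0.085,-0.0375,0,0,6.43],[0.085,-0.0373,0.0044,0,6.43],[0.085,-0.0365,0.0086,0,6.43],[0.085,-0.0353,0.0126,0,6.43],[0.085,-0.0337,0.0165,0,6.43],[0.085,-0.0317,0.0202,0,6.43]]'
python3 -m pendant '[[0.085,-0.0292,0.0236,0,6.43],[0.085,0,0,0,0],[0.085,0,0,0,0]]'
cat >> h.py <<'E'
np.set_printoptions(precision=4,suppress=True)
def look(names,fn,view=True):
    p,R,s=tool(); M=bot.camera_model("wrist"); im,D=bot.read_camera("wrist"); print("t",s["t"],"tcp",p,"yang",np.degrees(np.arctan2(R[1,1],R[0,1])),"q7",s["q"][6])
    o=[]
    for n in names:
        for r in bot.pinpoint(n,"wrist")[:2]:
            print(n,round(r["score"],2),np.round(r["at"],1),"depth",at_d("wrist",np.clip(r["at"],0,383 if r["at"][1]>383 else 511),D,M)); o.append((n,r["at"]))
    cv2.imwrite("pics/"+fn,im); np.savez("pics/"+fn[:-4],im=im,D=D,**{k:np.array(M[k]) for k in M})
    return p,R,M,im,D,o
E
python3 - <<'E'
from h import *
p,R,M,im,D,o=look(["keyway","lockbox"],"w1.png")
for n,a in o: print(n,at_z("wrist",a,.104,M))
E
```

```text
t: 1.9
eef_pos: [0.4824, 0.2213, 0.4051]
tool_rot: [-0.0, 0.771, 0.637, 0.0]
contact_force: [1.0, -0.1, -0.4]
gripper_width: 0.997
grasp_force: 0.0
t: 2.15
eef_pos: [0.5007, 0.1875, 0.405]
tool_rot: [0.0, 0.805, 0.593, 0.0]
contact_force: [-1.2, 1.0, -0.2]
gripper_width: 0.997
grasp_force: 0.0
t 2.15 tcp [0.5007 0.1875 0.405 ] yang -17.291988593836134 q7 -0.636639077311164
keyway 0.75 [306.2 172.8] depth [0.5429 0.1814 0.101 ]
lockbox 0.92 [289.2 148.7] depth [0.5357 0.2014 0.0815]
keyway [0.5427 0.1823 0.104 ]
lockbox [0.5347 0.2059 0.104 ]
```

View pics/w1.png

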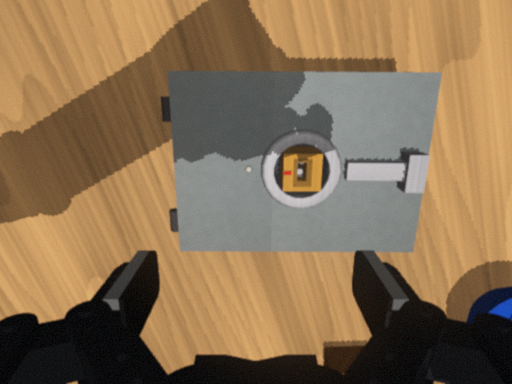

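The wrist view shows the lock: brass plug at (302,172), slot at (301,173), bolt at (375,172) to keeper (416,174), box edges level in the picture (box x ≈ tool y, -17.3°). Next, measure the plug better and plan the leg to the stand.

```bash
python3 - <<'E'
from h import *
z=np.load("pics/w1.npz"); M={k:z[k] for k in("intrinsics","R","t")}; im=z["im"]; D=z["D"]
hsv=cv2.cvtColor(im,cv2.COLOR_BGR2HSV)
m=np.zeros(im.shape[:2],np.uint8); m[145:200,272:332]=((hsv[145:200,272:332,1]>120)&(hsv[145:200,272:332,2]>90))*255
c=max(cv2.findContours(m,0,2)[0],key=cv2.contourArea); r=cv2.minAreaRect(c); P=[at_z("wrist",q,.104,M) for q in cv2.boxPoints(r)]
P=np.array(P);print(r,P.mean(0),np.linalg.norm(np.diff(P,axis=0),axis=1),np.degrees(np.arctan2(*(np.diff(P,axis=0)[:,[1,0]].T))))
dk=np.zeros_like(m); dk[160:186,290:314]=(im[160:186,290:314].max(2)<75)*255
ys,xs=np.nonzero(dk); print("dark",xs.min(),xs.max(),ys.min(),ys.max(),at_z("wrist",((xs.min()+xs.max())/2,(ys.min()+ys.max())/2),.104,M),at_z("wrist",((xs.min()+xs.max())/2,(ys.min()+ys.max())/2),.100,M))
for row in(72,251): 
    pass
A=[at_z("wrist",q,.09,M) for q in((172,72),(440,72),(413,251),(182,251))]; A=np.array(A); print(A.mean(0),[np.degrees(np.arctan2(d[1],d[0])) for d in(A[1]-A[0],A[2]-A[3])],np.linalg.norm(A[1]-A[0]))
cv2.imwrite("pics/wc.png",cv2.resize(im[130:215,255:350],None,fx=6,fy=6,interpolation=cv2.INTER_CUBIC))
plan([.46,-.23,.36],-17)
E
```

```text
((302.5, 172.0), (38.0, 41.0), 90.0) [0.5399 0.1836 0.104 ] [0.0335 0.0325 0.0346] [ -17.3399 -103.8847  162.6494]
dark 298 305 164 179 [0.5393 0.1845 0.104 ] [0.5395 0.1834 0.1   ]
[0.5408 0.183  0.09  ] [np.float64(-17.319368864849782), np.float64(-17.369137040012713)] 0.21442679837283352
yaw 0.15 n 12
[[-0.0345, 0.0071, 0.0037, np.float64(0.01)], [-0.0345, 0.0071, 0.0037, np.float64(0.01)], [-0.0345, 0.0071, 0.0037, np.float64(0.01)], [-0.0345, 0.0071, 0.0037, np.float64(0.01)], [-0.0345, 0.0071, 0.0037, np.float64(0.01)], [-0.0345, 0.0071, 0.0037, np.float64(0.01)], [-0.0345, 0.0071, 0.0037, np.float64(0.01)], [-0.0345, 0.0071, 0.0037, np.float64(0.01)], [-0.0345, 0.0071, 0.0037, np.float64(0.01)], [-0.0345, 0.0071, 0.0037, np.float64(0.01)], [-0.0345, 0.0071, 0.0037, np.float64(0.01)], [-0.0345, 0.0071, 0.0037, np.float64(0.01)]]
```

View pics/wc.png

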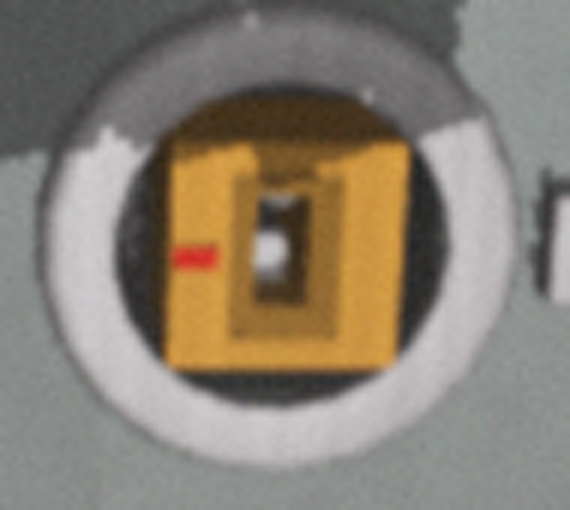

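The close view shows the square plug centred at about (303,172), with its slot long side along tool x and a red mark toward -x. Keyway ≈ (0.540, 0.1835), axis -17.3°. Going above the blue key.

```bash
python3 -m pendant '[[0.06,-0.0343,0.0104,0.0033,0],[0.06,-0.0343,0.0104,0.0033,0],[0.06,-0.0343,0.0104,0.0033,0],[0.06,-0.0343,0.0104,0.0033,0],[0.06,-0.0343,0.0104,0.0033,0],[0.06,-0.0343,0.0104,0.0033,0],[0.06,-0.0343,0.0104,0.0033,0],[0.06,-0.0343,0.0104,0.0033,0],[0.06,-0.0343,0.0104,0.0033,0],[0.06,-0.0343,0.0104,0.0033,0],[0.06,-0.0343,0.0104,0.0033,0],[0.06,-0.0343,0.0104,0.0033,0]]'
python3 -m pendant '[[0.06,0,0,0,0],[0.06,0,0,0,0]]'
python3 - <<'E'
from h import *
p,R,M,im,D,o=look(["key_blue_grip","key_yellow_grip","key_black_grip","stand"],"w2.png")
h=cv2.cvtColor(im,cv2.COLOR_BGR2HSV)
m=((h[...,0]>100)&(h[...,0]<130)&(h[...,1]>130)&(h[...,2]>60)).astype(np.uint8)
n,l,st,ce=cv2.connectedComponentsWithStats(m)
for i in range(1,n):
    if st[i,4]>80:
        c=max(cv2.findContours((l==i).astype(np.uint8),0,2)[0],key=cv2.contourArea); print(st[i],ce[i],cv2.minAreaRect(c))
for n,a in o: print(n,at_z("wrist",a,.069,M))
E
```

```text
t: 3.3
eef_pos: [0.4993, -0.24, 0.3648]
tool_rot: [-0.0, 0.803, 0.596, 0.0]
contact_force: [0.2, 0.1, -0.6]
gripper_width: 0.702
grasp_force: 0.0
t: 3.47
eef_pos: [0.4986, -0.241, 0.3648]
tool_rot: [-0.0, 0.804, 0.594, -0.0]
contact_force: [-0.2, 1.7, 1.0]
gripper_width: 0.703
grasp_force: 0.0
t 3.4667 tcp [ 0.4986 -0.241   0.3648] yang -17.109579781992096 q7 0.2996121899733372
key_blue_grip 0.69 [260.8 190.6] depth [ 0.5019 -0.2411  0.0927]
key_yellow_grip 0.8 [258.1 120.1] depth [ 0.5153 -0.1905  0.093 ]
key_black_grip 0.74 [254.3  32.2] depth [ 0.5295 -0.1355  0.0921]
stand 0.92 [260.1 109.8] depth [ 0.5187 -0.1843  0.0914]
stand 0.78 [115.3 287.8] depth [ 0.3303 -0.3102  0.0438]
[256 178  13  42 458] [261.9301 198.7576] ((261.8712463378906, 198.52328491210938), (41.230995178222656, 11.473614692687988), 87.87889862060547)
key_blue_grip [ 0.5002 -0.2483  0.069 ]
key_yellow_grip [ 0.5148 -0.1928  0.069 ]
key_black_grip [ 0.5304 -0.1324  0.069 ]
stand [ 0.5185 -0.1858  0.069 ]
stand [ 0.3468 -0.2979  0.069 ]
```

View pics/w2.png

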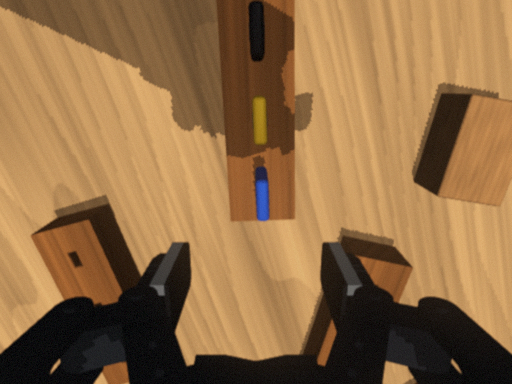

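Wrist view: blue head at (262,199), yellow (260,120), black (257,30), on the leftmost stand (edges at columns 218–231 and 295). Other boards are at the lower left and right. Measuring the head's top face by depth.

```bash
python3 - <<'E'
from h import *
z=np.load("pics/w2.npz"); M={k:z[k] for k in("intrinsics","R","t")}; im=z["im"]; D=z["D"]
h=cv2.cvtColor(im,cv2.COLOR_BGR2HSV)
def rep(name,m):
    v,u=np.nonzero(m); P=np.array([at_d("wrist",(a,b),D,M) for a,b in zip(u,v)]); k=(P[:,2]>.088)&(P[:,2]<.1); Q=P[k][:,:2].astype(np.float32)
    r=cv2.minAreaRect(Q); print(name,len(Q),"z",np.median(P[k,2]),"rect",r,"mean",Q.mean(0), "rows",v[k].min(),v[k].max(),"cols",u[k].min(),u[k].max())
    w,V=np.linalg.eigh(np.cov(Q.T)); print("  axis",np.degrees(np.arctan2(V[1,1],V[0,1])),w)
S=(h[...,1]>130)&(h[...,2]>60); b=np.zeros_like(S); b[170:225,250:275]=1
rep("blue",S&(h[...,0]>100)&(h[...,0]<130)&b)
b[:]=0;b[90:150,250:272]=1; rep("yellow",S&(h[...,0]>22)&(h[...,0]<35)&b)
A=[at_z("wrist",q,.045,M) for q in((218,2),(231,219),(295,2),(294,217))]
for a,c in((0,1),(2,3)):
    d=A[a]-A[c]; print("edge",np.degrees(np.arctan2(d[1],d[0]))-90)
print((A[1]+A[3])/2, np.linalg.norm(A[1]-A[3]))
d=A[0]-A[1];d/=np.linalg.norm(d); print("blue slot from edge",(A[1]+A[3])/2+d*.035)
E
```

```text
blue 456 z 0.09215119459521788 rect ((0.5006318688392639, -0.2484225332736969), (0.03239353746175766, 0.008745535276830196), 75.49488830566406) mean [ 0.5008 -0.2478] rows 178 219 cols 256 268
  axis 75.50525770298691 [0.     0.0001]
yellow 22 z 0.09212944789621391 rect ((0.5166748762130737, -0.18819136917591095), (0.026122329756617546, 0.0050865039229393005), 80.89916229248047) mean [ 0.517 -0.187] rows 97 135 cols 254 262
  axis 79.02679036551072 [0.     0.0001]
edge -15.191838823139221
edge -15.42128468908902
[ 0.4921 -0.2814  0.045 ] 0.05839446746049251
blue slot from edge [ 0.5013 -0.2476  0.045 ]
```

```bash
python3 -m pendant '[[0.04,-0.006,0.004,0.02,-2.1],[0.04,0,0,0.035,0],[0.04,0,0,0.035,0],[0.04,0,0,0.03,0],[0.04,0,0,0.015,0],[0.04,0,0,0,0],[0.04,0,0,0,0]]' 
python3 - <<'E'
from h import *
p,R,s=tool(); print(p,np.degrees(np.arctan2(R[1,1],R[0,1])),R.T@(np.array([.5006,-.248,.23])-p))
im,D=bot.read_camera("wrist"); cv2.imwrite("pics/w3.png",im)
E
```

```text
t: 4.3
eef_pos: [0.501, -0.2461, 0.2299]
tool_rot: [-0.001, 0.792, 0.61, -0.0]
contact_force: [-0.4, -0.3, -0.2]
gripper_width: 0.465
grasp_force: 0.0
[ 0.501  -0.2461  0.2299] -14.817685542871901 [-0.0019  0.0001 -0.0001]
```

View pics/w3.png

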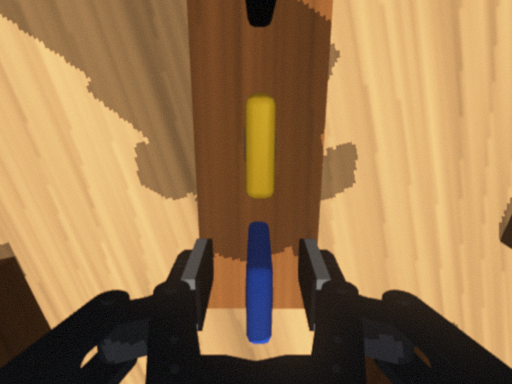

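The blue head (259,285) is central between the fingers (200 and 313). Closing and then lifting.

```bash
python3 -m pendant '[[0.03,-0.002,0,0,0],[0,0,0,0,0],[0,0,0,0,0],[0,0,0,0,0],[0,0,0,0,0],[0,0,0,0,0],[0,0,0,0,0]]' 100
python3 -m pendant '[[0,0,0,0,0],[0,0,0,-0.01,0],[0,0,0,-0.03,0],[0,0,0,-0.03,0],[0,0,0,-0.03,0],[0,0,0,-0.03,0],[0,0,0,0,0]]'
python3 - <<'E'
from h import *
p,R,s=tool(); print(s["gripper_width"]*.0854,s["q"])
plan([.54,.1835,.36],-17.3)
E
```

```text
t: 4.93
eef_pos: [0.5007, -0.2494, 0.2316]
tool_rot: [0.001, 0.793, 0.609, 0.001]
contact_force: [-1.0, 0.9, 6.4]
gripper_width: 0.105
grasp_force: 97.6
t: 5.52
eef_pos: [0.5014, -0.2506, 0.3666]
tool_rot: [0.004, 0.793, 0.609, 0.003]
contact_force: [0.9, -1.1, 0.0]
gripper_width: 0.104
grasp_force: 100.4
0.00887588113346568 [-0.1437  0.3759  0.631   1.9081 -0.2752  0.9334  0.3563]
yaw 2.33 n 12
[[0.0358, -0.0062, 0.0005, np.float64(0.19)], [0.0358, -0.0064, 0.0005, np.float64(0.19)], [0.0357, -0.0065, 0.0005, np.float64(0.19)], [0.0357, -0.0066, 0.0005, np.float64(0.19)], [0.0357, -0.0067, 0.0005, np.float64(0.19)], [0.0357, -0.0068, 0.0005, np.float64(0.19)], [0.0356, -0.007, 0.0005, np.float64(0.19)], [0.0356, -0.0071, 0.0005, np.float64(0.19)], [0.0356, -0.0072, 0.0005, np.float64(0.19)], [0.0356, -0.0073, 0.0005, np.float64(0.19)], [0.0355, -0.0074, 0.0005, np.float64(0.19)], [0.0355, -0.0076, 0.0005, np.float64(0.19)]]
```

```bash
python3 -m pendant '[[0,0.0358,-0.0062,0.0005,0.2],[0,0.0358,-0.0064,0.0005,0.2],[0,0.0357,-0.0065,0.0005,0.2],[0,0.0357,-0.0066,0.0005,0.2],[0,0.0357,-0.0067,0.0005,0.2],[0,0.0357,-0.0068,0.0005,0.2],[0,0.0356,-0.007,0.0005,0.2],[0,0.0356,-0.0071,0.0005,0.2],[0,0.0356,-0.0072,0.0005,0.2],[0,0.0356,-0.0073,0.0005,0.2],[0,0.0355,-0.0074,0.0005,0.2],[0,0.0355,-0.0076,0.0005,0.2]]'
python3 -m pendant '[[0,0,0,0,0],[0,0,0,0,0],[0,0,0,0,0]]'
python3 - <<'E'
from h import *
p,R,M,im,D,o=look(["keyway","key_blue_grip"],"w4.png")
print(R)
for n,a in o: print(n,at_z("wrist",a,.104,M))
cv2.imwrite("pics/w4c.png",cv2.resize(im[100:384,140:400],None,fx=2,fy=2))
E
```

```text
t: 6.52
eef_pos: [0.5383, 0.1867, 0.3548]
tool_rot: [-0.0, 0.806, 0.593, 0.0]
contact_force: [0.2, 0.8, 0.3]
gripper_width: 0.105
grasp_force: 100.4
t: 6.77
eef_pos: [0.5385, 0.1844, 0.3543]
tool_rot: [0.0, 0.806, 0.593, -0.0]
contact_force: [-0.1, -1.3, 0.3]
gripper_width: 0.1
grasp_force: 100.4
t 6.7667 tcp [0.5385 0.1844 0.3543] yang -17.321540219990993 q7 -0.513947122117542
keyway 0.6 [255.8 201. ] depth [0.5362 0.1786 0.0857]
key_blue_grip 0.64 [251.  266.4] depth [0.54   0.1977 0.2147]
[[ 0.2977  0.9546  0.    ]
 [ 0.9546 -0.2977 -0.0006]
 [-0.0006  0.0002 -1.    ]]
keyway [0.5381 0.1847 0.104 ]
key_blue_grip [0.5195 0.137  0.104 ]
```

View pics/w4c.png

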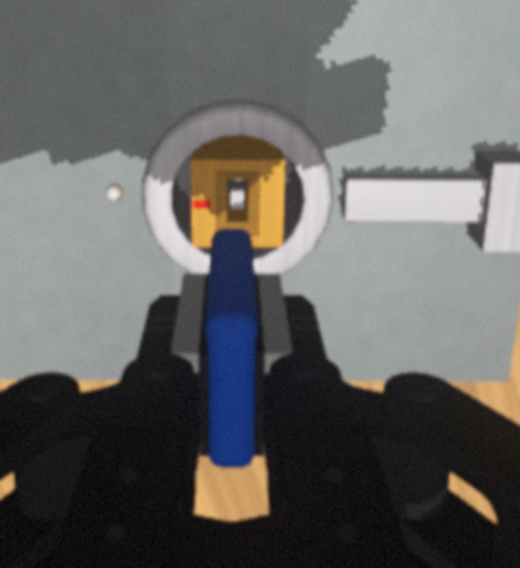

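The crop shows the plug at (237,202) crop, i.e. pixel (258.7,201), the blue head in the fingers at column 256, and the bolt at (410,198). Measuring the key's offset in the grip and the remaining shift.

```bash
python3 - <<'E'
from h import *
z=np.load("pics/w4.npz"); M={k:z[k] for k in("intrinsics","R","t")}; im=z["im"]; D=z["D"]
p,R,s=tool()
h=cv2.cvtColor(im,cv2.COLOR_BGR2HSV)
S=(h[...,0]>100)&(h[...,0]<130)&(h[...,1]>130)&(h[...,2]>40)
v,u=np.nonzero(S); k=(u>235)&(u<275)&(v>200); v,u=v[k],u[k]
P=(np.array([at_d("wrist",(a,b),D,M) for a,b in zip(u,v)])-p)@R
print("z tool range",np.percentile(P[:,2],[1,5,50,95,99]))
t=P[:,2]<np.percentile(P[:,2],5)+.004; Q=P[t]; print("top face tool x",Q[:,0].min(),Q[:,0].max(),"y",Q[:,1].min(),Q[:,1].max())
sd=P[~t]; print("side face x",np.median(sd[:,0]),"y",np.percentile(sd[:,1],[2,98]))
c=at_z("wrist",(258.7,201),.104,M); print(c,"keyway in tool",R.T@(c-p), R.T@(np.array([.54,.1835,.104])-p))
E
```

```text
z tool range [0.1379 0.1386 0.14   0.1702 0.1784]
top face tool x -0.015773176089208255 0.07681817553726848 y -0.006490256566210348 0.003248475383774581
side face x 0.017406868922661883 y [-0.0059  0.0029]
[0.54   0.1841 0.104 ] keyway in tool [0.0012 0.0009 0.2504] [0.0007 0.0011 0.2504]
```

```bash
python3 -m pendant '[[0,0.0005,0.002,0.01,0],[0,0,0,0.012,0],[0,0,0,0.006,0],[0,0,0,0.003,0],[0,0,0,0.003,0],[0,0,0,0,0],[0,0,0,0,0]]'; python3 -m pendant '[[0,0,0,0.002,0],[0,0,0,0.002,0],[0,0,0,0.002,0],[0,0,0,0,0],[0,0,0,0,0]]'
```

```text
t: 7.5
eef_pos: [0.5407, 0.1849, 0.32]
tool_rot: [0.0, 0.806, 0.593, -0.0]
contact_force: [0.5, -0.7, -0.3]
gripper_width: 0.105
grasp_force: 100.4
t: 7.92
eef_pos: [0.5406, 0.185, 0.314]
tool_rot: [-0.0, 0.805, 0.593, -0.0]
contact_force: [-0.6, -0.6, -0.1]
gripper_width: 0.103
grasp_force: 100.4
```

```bash
python3 -m pendant '[[0,0,0,0.002,0],[0,0,0,0.002,0],[0,0,0,0.001,0],[0,0,0,0,0]]'; python3 -m pendant '[[0,0,0,0.002,0],[0,0,0,0.002,0],[0,0,0,0,0]]';  python3 -m pendant '[[0,0,0,0.002,0],[0,0,0,0.001,0],[0,0,0,0,0]]'
```

```text
t: 8.25
eef_pos: [0.5406, 0.1846, 0.3088]
tool_rot: [0.0, 0.806, 0.593, -0.0]
contact_force: [-0.9, -1.0, 0.2]
gripper_width: 0.102
grasp_force: 100.5
t: 8.5
eef_pos: [0.5404, 0.184, 0.3046]
tool_rot: [0.0, 0.806, 0.592, -0.001]
contact_force: [-1.3, -4.2, 0.2]
gripper_width: 0.099
grasp_force: 100.4
t: 8.75
eef_pos: [0.5408, 0.1844, 0.3023]
tool_rot: [0.0, 0.806, 0.592, -0.0]
contact_force: [-1.9, -4.5, 6.0]
gripper_width: 0.103
grasp_force: 101.8
```

```bash
python3 -m pendant '[[0,0,0,0.002,0],[0,0,0,0,0]]'; python3 -m pendant '[[0,0,0,0.001,0],[0,0,0,0,0],[0,0,0,0,0]]'
```

```text
t: 8.92
eef_pos: [0.5411, 0.1844, 0.3017]
tool_rot: [-0.0, 0.806, 0.592, 0.0]
contact_force: [-5.7, -5.8, 18.6]
gripper_width: 0.104
grasp_force: 103.4
t: 9.17
eef_pos: [0.5412, 0.1843, 0.3015]
tool_rot: [-0.0, 0.806, 0.592, 0.0]
contact_force: [-6.9, -6.2, 24.6]
gripper_width: 0.098
grasp_force: 104.8
```

```bash
python3 -m pendant '[[0,0,0,-0.001,4],[0,0,0,0,6],[0,0,0,0,6],[0,0,0,0,6],[0,0,0,0,0],[0,0,0,0,0]]'; python3 -m pendant '[[0,0,0,0,-5],[0,0,0,0,-6],[0,0,0,0,-6],[0,0,0,0,-5],[0,0,0,0,0],[0,0,0,0,0]]'
```

```text
t: 9.67
eef_pos: [0.5409, 0.1846, 0.3006]
tool_rot: [0.0, 0.904, 0.428, 0.0]
contact_force: [-1.6, -4.1, 5.5]
gripper_width: 0.1
grasp_force: 101.2
t: 10.17
eef_pos: [0.5409, 0.1846, 0.3]
tool_rot: [0.0, 0.806, 0.591, 0.0]
contact_force: [1.2, -4.5, 0.0]
gripper_width: 0.103
grasp_force: 100.3
```

Force dropped and the key went down during the rock, so the pin is passed. Pushing on to home.

```bash
python3 -m pendant '[[0,0,0,0.002,0],[0,0,0,0.002,0],[0,0,0,0,0]]'; python3 -m pendant '[[0,0,0,0.002,0],[0,0,0,0.001,0],[0,0,0,0,0]]';python3 -m pendant '[[0,0,0,0.002,0],[0,0,0,0,0],[0,0,0,0,0]]'
```

```text
t: 10.42
eef_pos: [0.5406, 0.1848, 0.2958]
tool_rot: [0.0, 0.806, 0.592, -0.0]
contact_force: [-0.8, -4.3, 1.4]
gripper_width: 0.107
grasp_force: 100.4
t: 10.67
eef_pos: [0.5407, 0.1848, 0.2929]
tool_rot: [0.0, 0.806, 0.592, -0.0]
contact_force: [0.0, -4.5, 0.7]
gripper_width: 0.106
grasp_force: 100.8
t: 10.92
eef_pos: [0.5407, 0.1848, 0.2909]
tool_rot: [0.0, 0.806, 0.592, -0.0]
contact_force: [0.7, -5.5, 0.1]
gripper_width: 0.104
grasp_force: 100.6
```

```bash
python3 -m pendant '[[0,0,0,0.002,0],[0,0,0,0,0]]'; python3 -m pendant '[[0,0,0,0.0015,0],[0,0,0,0,0],[0,0,0,0,0]]'
```

```text
t: 11.08
eef_pos: [0.541, 0.1846, 0.2904]
tool_rot: [-0.0, 0.806, 0.592, 0.0]
contact_force: [-5.0, -6.7, 15.6]
gripper_width: 0.098
grasp_force: 102.9
t: 11.33
eef_pos: [0.5411, 0.1844, 0.2902]
tool_rot: [-0.001, 0.806, 0.592, 0.0]
contact_force: [-7.9, -8.8, 27.7]
gripper_width: 0.099
grasp_force: 105.1
```

Firm stop at TCP z 0.290, 30 mm of travel from the mouth, so the key is home. Easing the push and turning 103° clockwise.

```bash
python3 -m pendant '[[0,0,0,-0.001,4],[0,0,0,-0.0005,7],[0,0,0,0,7],[0,0,0,0,7],[0,0,0,0,7],[0,0,0,0,7],[0,0,0,0,7],[0,0,0,0,7],[0,0,0,0,0]]'; python3 -m pendant '[[0,0,0,0,7],[0,0,0,0,7],[0,0,0,0,7],[0,0,0,0,7],[0,0,0,0,7],[0,0,0,0,7],[0,0,0,0,0],[0,0,0,0,0]]'
python3 - <<'E'
from h import *
p,R,s=tool(); print(s["t"],np.degrees(np.arctan2(R[1,1],R[0,1])),s["torque"],s["q"])
E
```

```text
t: 12.08
eef_pos: [0.5412, 0.1847, 0.2904]
tool_rot: [0.0, 0.986, 0.167, 0.001]
contact_force: [-4.1, -6.6, 16.6]
gripper_width: 0.103
grasp_force: 103.2
t: 12.75
eef_pos: [0.5414, 0.184, 0.2904]
tool_rot: [0.0, 0.981, -0.194, 0.001]
contact_force: [-3.9, -7.5, 16.3]
gripper_width: 0.1
grasp_force: 103.3
12.75 -112.4162231870192 [-1.9388  0.9552  0.1156] [-1.0972  0.6209  0.9144  1.9502 -0.6349  0.8858 -1.8113]
```

```bash
python3 -m pendant '[[0,0,0,0,4],[0,0,0,0,4],[0,0,0,0,0],[0,0,0,0,0],[0,0,0,0,0]]'
python3 - <<'E'
from h import *
p,R,s=tool(); print(np.degrees(np.arctan2(R[1,1],R[0,1])),s["torque"])
im,D=bot.read_camera("wrist"); t,_=bot.read_camera("top")
a=cv2.resize(t[125:235,95:195],(400,440),interpolation=cv2.INTER_CUBIC); b=cv2.resize(im,(400,300)); b=cv2.copyMakeBorder(b,0,140,0,0,0)
cv2.imwrite("pics/end.png",np.hstack([a,b]))
E
```

```text
t: 13.17
eef_pos: [0.5411, 0.1837, 0.2904]
tool_rot: [0.0, 0.965, -0.262, 0.001]
contact_force: [-5.2, -8.8, 16.6]
gripper_width: 0.102
grasp_force: 103.1
-120.35697090578553 [-2.0093  1.2049  0.3048]
```

View pics/end.png

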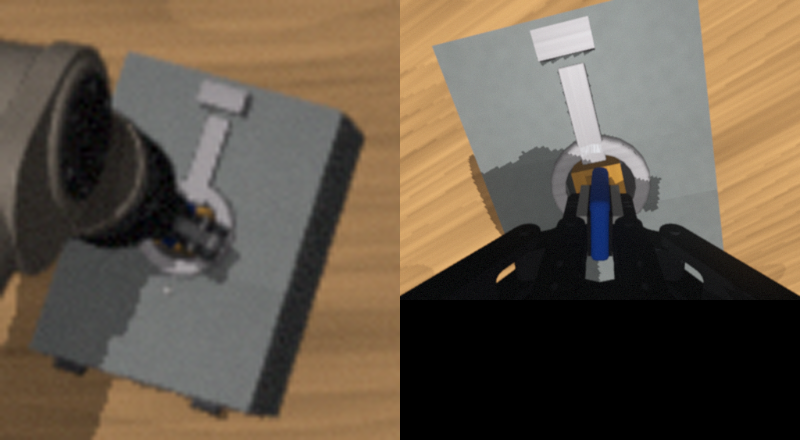

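The picture shows the bolt (580,110) clear of its keeper (562,40) and the plug turned under the still-gripped blue head. The moment rose from 0.12 to 0.30 N m over the last 8°, so the plug is at its stop. Handing in.

```bash
python3 -c "
from station import bot
print(bot.hand_in())"
```

```text
the job is handed in; nothing more can be done
None
```

The job is handed in at about 13 s: the blue key is home in the lock, turned 103° clockwise against its stop and still gripped, and the bolt shows clear of its keeper; the other keys, the bowl and the carton were not touched.

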